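# Seat a Petri dish in the dish reader's tray, shut it and start the scan

## Task

A closed Petri dish has been set down at the wrong end of the dish reader's open tray, over the small well. Without gripping or lifting it, push it gently across the tray with the fingertips until it drops flat into the large well; then push the tray fully shut, and after that press the round scan button on top of the reader all the way down and let it go. Leave the other things on the counter and on the reader where they are.

Things in the scene. Friction and masses are not known exactly. Their poses are not given: they have to be found in the camera images.
- dish: Closed clear Petri dish with beige agar, 60 mm across, 15 mm high, about 16 g (its lowest 6 mm is 56 mm across). It starts on the tray's deck at the left end, over or beside the small well, and slides easily. Origin: centre of its underside, z up. Seated in the large well its origin is at point well and its top 6 mm above the deck; unseated it is too tall for the reader's slot.
- reader: The dish reader, a low white instrument fixed on the counter: 260 mm wide (y), 170 mm deep (x), roof 75 mm high over the front 80 mm, then a sloped console and a rear part 112 mm high. Origin: on the counter under the middle of its front face; x points into the housing, away from the robot; y left; z up. The slot for the tray ends 50 mm above the counter.
- tray (a joint): How far the tray is slid out along the reader's -x (m): 0 fully shut, flange against the housing; 0.115 fully out. Starts 0.108 to 0.115; runs stiffly (2 N) and stays where left. A black plate 200 mm wide; its upper face (deck) is 40 mm above the counter. At its front edge a white flange, 216 mm wide, 8 mm thick, from 16 to 50 mm above the counter, with a grey finger lip.
- well (a point): Centre of the floor of the large well, a round recess at the right end of the tray, 65 mm in diameter and 9 mm deep: the rim, level with the deck, is 9 mm above this point. It lies 50 mm right of the tray's middle and 55 mm behind the front flange, and moves with the tray; axes as the reader's.
- small_well (a point): Centre of the floor of the small well at the left end of the tray, 100 mm left of the large one: 37.5 mm in diameter, 9 mm deep, too small for the dish, which slides across it.
- lip (a point): Middle of the front face of the tray's finger lip, 35 mm above the counter; moves with the tray. The lip is 80 mm wide (reader's y), 9 mm high and sticks out 14 mm in front of the flange. Pushing it along the reader's +x shuts the tray.
- scan (a joint): Travel of the scan button (m): 0 released, 0.005 fully down. A spring returns it; fully down takes about 4 N.
- scan_top (a point): Centre of the top of the scan button, a round black button 22 mm in diameter in a grey collar on the right of the reader's low roof; pressed straight down.
- spare_dish: Bystander: a second closed 60 mm Petri dish, same kind as the task's dish, standing on the counter just to the right of the tray (not on the tray). Leave it alone.
- tape: Bystander: a roll of white labelling tape, 60 mm across and 18 mm high, lying on the raised rear part of the reader. Leave it alone.
- dropper: Bystander: a white dropper bottle, 38 mm across and 113 mm high, standing on the counter just left of the reader. Leave it alone.
- bench_timer: Bystander: a small bench timer, 66 x 62 x 18 mm, lying on the counter to the front left of the reader. Leave it alone.
- marker_1: Bystander: a black marker pen, 132 mm long, lying on the counter to the right. Leave it alone.
- amber_bottle_30: Bystander: an amber vial with a black cap, 33 mm across and 86 mm high, standing on the counter to the right. Leave it alone.
Not all that is in view belongs to the job. What is shaped like the dish but brown or red is not meant.

How it is judged (in metres and radians):
On the way, in this order (a step that is already met when the one before it is completed fails the run):
1. the dish lies flat in the large well while the tray is still out (horizontal distance between dish and well below 0.004 m and z of dish in the frame of well below 0.002 m and angle between dish's own z axis and vertical below 0.05 rad and value of joint tray above 0.02 m), for 0.2 s.
2. the tray is fully shut with the dish seated in it (horizontal distance between dish and well below 0.004 m and z of dish in the frame of well below 0.002 m and angle between dish's own z axis and vertical below 0.05 rad and value of joint tray below 0.003 m), for 0.2 s.
3. the scan button is pressed down (value of joint scan above 0.0035 m and value of joint tray below 0.003 m), for 0.05 s.
At the end, for the whole second after the job is handed in: The dish lies flat in the large well (within 4 mm of its centre, no more than 2 mm off its floor, tilted less than 0.05 rad) and at rest, the tray is within 3 mm of fully shut, and the scan button has been pressed with the tray shut and has sprung back (all of step 2 and value of joint scan below 0.001 m and linear speed of dish below 0.01 m/s); the robot touches nothing.
It fails at once if the dish is lifted more than 8 mm off the deck (height (world z) of dish above 0.048 m).
It fails at once if the dish is pushed off the tray or tipped over (height (world z) of dish below 0.025 m or angle between dish's own z axis and vertical above 0.5 rad).
It fails at once if the dish is gripped, or pushed or pressed with more than 20 N (contact force between the fingers and dish above 20 N).
It fails at once if the scan button is pressed before the tray is shut (value of joint scan above 0.0025 m and value of joint tray above 0.006 m).
It fails at once if one of the bystanders is moved more than 15 mm (distance of any of spare_dish, tape, dropper, bench_timer, marker_1, amber_bottle_30 from where it was at the start of the episode above 0.015 m).
It also fails if it takes over 67 s, if anything falls off the work surface, if the arm or the gripper's body presses on something with over 40 N, if the wrist force passes 120 N, or if a joint passes its speed limit or range.

## Robot

A 6-joint arm with a two-finger parallel gripper is mounted at the origin on a cart in front of the work surface, level with it; the furniture and walls round the work are solid. World frame = base frame: x ahead of the robot, y to its left, z up, the work surface at z = 0. Lengths are in m, angles in degrees, forces in N, time in s.
With the tool pointing down it reaches from about 0.25 to 0.725 m from the base axis. Payload 9.7 kg.
Tool frame: the origin (TCP) lies between the finger pads; the fingertips stand 22 mm ahead of it and the grasp point (between the pads) lies 3 mm ahead of it; z points along the fingers, y is the line along which they close (so a half turn about z gives the same grasp; the last joint's range is limited). The gripper opens to 85 mm and grips with 20 to 120 N. Pads are 22 mm wide; open, the fingers measure 114 mm over their backs; the gripper's body (76 mm by 85 mm) begins 54 mm behind the grasp point. The pads swing forward as they close: fully open they stand 13 mm farther back than shut.
Start: joints at [73.74, 4.979, 10.078, 95.1, 0, 90], TCP at [0.154, 0.528, 0.253] pointing down, gripper open.
Joint ranges: [-179.16, 179.16], [-48.56, 103.87], [-65.8, 70.77], [-126.05, 130.52], [-82.76, 87.17], [-180, 180]. Speed limits (degrees/s): [127.2, 127.2, 147.25, 180, 180, 180].

## Interface

Orientations are given as [roll, pitch, yaw] about the fixed x, y, z axes, in that order (R = Rz(yaw) Ry(pitch) Rx(roll)).
In Python, from workcell import bot, viewer, finder gives the robot as it stands.
- The arm moves only by the tool move_arm, never from a script. Its arguments are lists of equal length, an entry for each row: "offset": the shift along the tool's x, y, z in cm, a list of three; "twist": the turn, a rotation vector about the tool's x, y, z in rad, a list of three; "grip": the opening, from 0 (shut) to 1 (fully open). In form: {"offset": [[x, y, z], ...], "twist": [[ax, ay, az], ...], "grip": [grip, ...]}. A call has 1 to 5 rows; each row shifts and turns the commanded pose from where the row before left it, along the tool's axes as they then stand; what a row does not reach is not made up. A row lasts 1/10 s, in which the tool goes at most 50 mm and 8.59 degrees, less where a joint would pass 70% of its speed; a pose out of reach is approached as far as the arm can. A call is refused whole if a number of a shift passes 5 or a number of a turn 0.15, either way. A call with a gripper value outside its range is refused whole. The fingers move at their own pace and stop on an object; "force" is the grip in N (left out, the last holds). Time passes only in rows, so rows that do not move let the fingers close. It gives the time, the measured TCP pose, the force, the opening and the grip force at its end, in the units of the state.
- bot.get_obs(): the state, without advancing time (a new reading comes with each control period).
- viewer.camera(name): name is "scene" or "top" or "wrist"; returns a dict with "color" (400x640x3 uint8, red, green, blue), "depth" (400x640 float32, m along the optical axis (not along the pixel's ray), 0 where there is no reading), "vfov" (degrees; the focal length in pixels is half the picture's height over the tangent of half this angle, whatever the lens; pixels are square), "cx", "cy" (the principal point, pixels), "position" and "attitude" of the camera in the world; the wrist camera has in their place "tool_from_camera" (4x4, takes a point from camera to tool coordinates, whose origin is the TCP and whose axes are the flange's). Camera axes: x right, y down, z forward; pixel columns grow to the right and rows downward; lengths in m; the calibration is good to about 2 mm. A picture is of the moment at which its call begins: read the wrist's pose just before it.
- bot.job_done(): hands the job in; it is judged then, once.
Trained networks look in a picture, given as the dict that the camera call returned (one of the last four; its "shot" number tells which), for a name from the list of things; names that differ only in an ending like _2 or _b are one class to them, and where a whole thing is asked for, a point or a joint stands for the part that bears it (a point fixed in the world has none). Each returns a list of dicts, best first, with "p" (0 to 1); they miss things now and then, are a little off and sometimes report something else, mostly with a low value. They report only what shows in the picture. A call takes as long as a camera call. They do not tell look-alikes from the thing itself.
- finder.boxes_of(picture, thing): "position" ([column, row] in pixels, amid what is visible of it).
- finder.pinpoint(picture, thing): "position" ([column, row] in pixels: a listed point, or the origin of a listed thing).
The state is a dict: "time": time; "q": joint angles; "qd": joint speeds; "joint_efforts": joint torques, N m; "ee_pos": TCP position; "tcp_rot": TCP orientation; "wrist_force": force on the tool from outside, world axes, zero at the start; "torque": the same for the moment, N m; "opening": finger opening in m; "grasp_force": force on a finger pad.
Only numpy, scipy, OpenCV 4.12 (cv2) and the standard library are available. Lean on these libraries where they do the work, as an engineer would, in place of code of your own. Each camera call takes 0.05 s, during which the arm holds its last target. There are 200 camera calls.

## Working session

There is one attempt and no reset: what is moved stays moved. The work goes in short steps, Python scripts to look and compute and a tool call to move; the robot and the scene stay as the last step left them, time stands still between calls to the robot, and variables do not carry over. Pictures are saved under pics/ and viewed, at most 10 in all, crops included, and the job is handed in when it is done.

Besides the shell and the picture viewer there is one more tool, called by a JSON object that holds its "op" and its "data", one argument or row to a line. move_arm: Moves the arm, as the interface text tells. Its arguments: {"type":"object","properties":{"offset":{"type":"array","items":{"type":"array","items":{"type":"number"}}},"twist":{"type":"array","items":{"type":"array","items":{"type":"number"}}},"grip":{"type":"array","items":{"type":"number"}},"force":{"type":"number"}},"required":["offset","twist","grip"]}

```bash
mkdir -p pics; cat > h.py <<'E'
import numpy as np, cv2
from workcell import bot, viewer, finder
from scipy.spatial.transform import Rotation as R
def K(p):
    f=p["color"].shape[0]/2/np.tan(np.radians(p["vfov"])/2); return f,p["cx"],p["cy"]
def ray(p,px):
    f,cx,cy=K(p); d=np.array([(px[0]-cx)/f,(px[1]-cy)/f,1.]); A=np.array(p["attitude"])
    M=A if A.shape==(3,3) else R.from_euler('xyz',A,degrees=True).as_matrix()
    return np.array(p["position"]),M@d
def atz(p,px,z):
    o,d=ray(p,px); return o+d*(z-o[2])/d[2]
def atd(p,px):
    o,d=ray(p,px); c,r=int(round(px[0])),int(round(px[1])); return o+d*np.median(p["depth"][r-1:r+2,c-1:c+2])
E
python3 - <<'E'
from h import *
print(bot.get_obs())
ims=[]
for n in ("scene","top"):
    p=viewer.camera(n); print(n,p["vfov"],p["cx"],p["cy"],p["position"],p["attitude"])
    ims.append(p["color"])
    for t,z in (("dish",.04),("well",.031),("small_well",.031),("lip",.035),("scan_top",None),("reader",0),("spare_dish",0),("bench_timer",0),("dropper",0)):
        for r in finder.pinpoint(p,t)[:2]:
            print(t,round(r["p"],2),np.round(r["position"],1),np.round(atd(p,r["position"]),4), None if z is None else np.round(atz(p,r["position"],z),4))
for n,i in zip(("scene","top"),ims): cv2.imwrite(f"pics/{n}.png",i[:,:,::-1])
E
```

```text
{'time': 0.0, 'q': array([7.37388597e+01, 5.01148765e+00, 1.00317059e+01, 9.50998574e+01,
       6.62531821e-04, 8.99996133e+01]), 'qd': array([ 0.11541314, -0.05365973, -0.05200852, -0.02796516,  0.0140691 ,
       -0.06934233]), 'joint_efforts': array([-1.42451468e-04, -5.20386529e+01,  4.64809048e+01,  1.60941010e-02,
       -2.54491238e-05,  3.62357014e-06]), 'ee_pos': array([0.15394486, 0.52778974, 0.25255472]), 'tcp_rot': array([-1.79920361e+02, -6.63068630e-04,  1.63739245e+02]), 'wrist_force': array([ 0.25998778,  0.68455012, -1.0960218 ]), 'torque': array([ 0.00081468, -0.029196  ,  0.02506331]), 'grasp_force': 0.0, 'opening': 0.08547292653264256}
scene 57.58860528244969 322.0492007496682 199.29616046049242 [ 0.1674037  -0.48146042  0.65089022] [-129.65421935    0.9504324   -39.81853561]
dish 0.85 [271.4 265.5] [0.415  0.0104 0.0144] [ 0.4051 -0.0094  0.04  ]
dish 0.82 [367.8 268.2] [ 0.5739 -0.1364  0.0148] [ 0.5578 -0.1501  0.04  ]
well 0.74 [274.9 213.5] [0.5108 0.1348 0.0312] [0.5109 0.135  0.031 ]
well 0.61 [201.9 200.9] [0.3987 0.3324 0.0098] [0.3911 0.3055 0.031 ]
sma
[... 1219 characters left out ...]
p 0.73 [271.7 277.4] [0.4167 0.1902 0.0006] [0.4209 0.1856 0.035 ]
scan_top 0.66 [209.7 282.1] [0.4094 0.3548 0.0182] None
scan_top 0.59 [305.6 207.5] [0.6016 0.0899 0.0975] None
reader 0.97 [273.3 221. ] [0.5694 0.1745 0.0768] [0.5704 0.1843 0.    ]
reader 0.22 [303.3 207.1] [0.6028 0.0958 0.0962] [0.6072 0.101  0.    ]
spare_dish 0.72 [332.4 234.9] [0.5296 0.0224 0.0167] [0.5292 0.0222 0.    ]
spare_dish 0.55 [246.6 171.2] [0.6946 0.2353 0.1135] [0.71   0.2571 0.    ]
bench_timer 0.55 [208.6 282.6] [0.408  0.3579 0.0176] [0.4057 0.3629 0.    ]
bench_timer 0.25 [335.9 235.1] [0.5289 0.013  0.0161] [0.5285 0.0126 0.    ]
dropper 0.6 [303.6 208.4] [0.5994 0.095  0.0973] [0.6036 0.1002 0.    ]
```

```bash
python3 - <<'E'
import cv2
a=cv2.imread("pics/top.png")[130:310,180:380]; cv2.imwrite("pics/top_c.png",cv2.resize(a,None,fx=3.3,fy=3.3,interpolation=cv2.INTER_CUBIC))
a=cv2.imread("pics/scene.png")[100:300,170:400]; cv2.imwrite("pics/sc_c.png",cv2.resize(a,None,fx=3,fy=3,interpolation=cv2.INTER_CUBIC))
E
```

```text
(no output)
```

View pics/top_c.png

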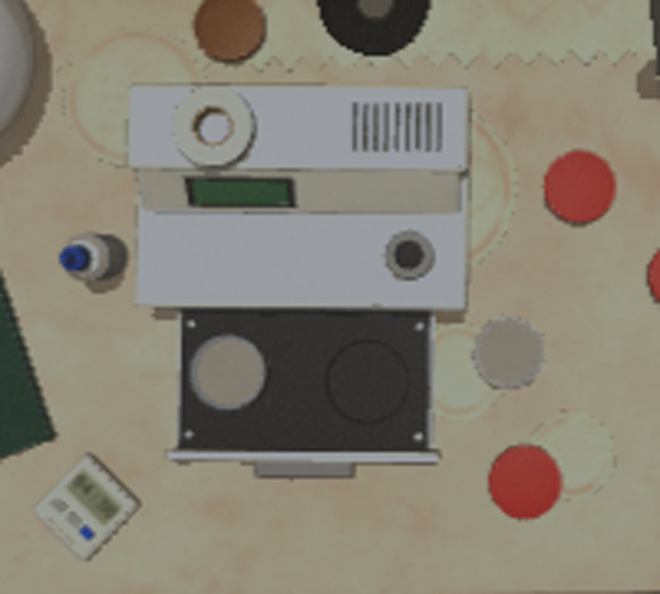

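View pics/sc_c.png

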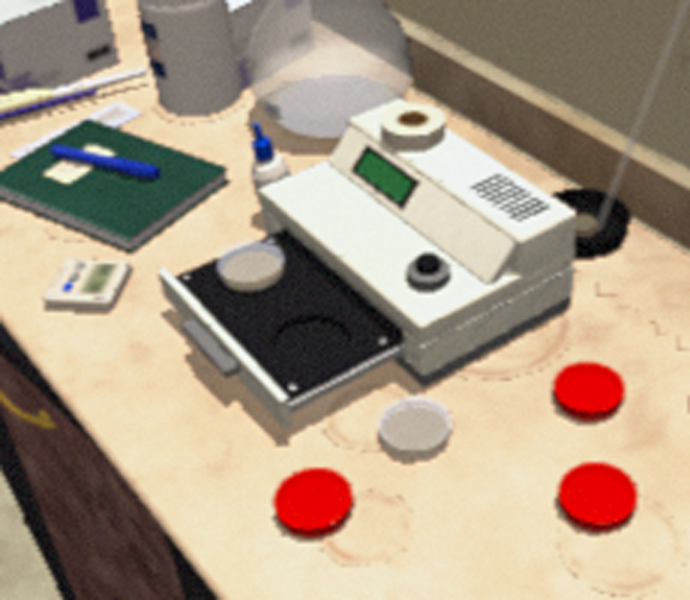

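The dish is the beige one on the tray (top view px ≈ (249,243)). These could be mistaken for it:
- the spare dish at px (334,237), which is off the tray
- the red discs at px (339,276) and (356,187), and a third at about px (380,213)
- the brown disc at px (250,138)

The crop confirms the choice. The network's "dish" hits were the brown and red or off-tray discs, so I reject them. Next I move over the tray.

{"op": "move_arm", "data": {
  "offset": [
    [-4.2, -2.3, 0],
    [-4.2, -2.3, 0],
    [-4.2, -2.3, 0],
    [-4.2, -2.3, 0],
    [-4.2, -2.3, 0]
  ],
  "twist": [
    [0, 0, 0],
    [0, 0, 0],
    [0, 0, 0],
    [0, 0, 0],
    [0, 0, 0]
  ],
  "grip": [1, 1, 1, 1, 1]
}}

```text
time: 1.5
ee_pos: [0.3244, 0.3573, 0.2535]
tcp_rot: [180.0, 0.0, 163.8]
wrist_force: [1.1, 0.9, 0.1]
opening: 0.0851
grasp_force: 0.0
```

{"op": "move_arm", "data": {
  "offset": [
    [-4.2, -2.3, 0],
    [-4.2, -2.3, 0],
    [-4.2, -2.3, 0],
    [-4.2, -2.3, 0],
    [0, 0, 0]
  ],
  "twist": [
    [0, 0, 0],
    [0, 0, 0],
    [0, 0, 0],
    [0, 0, 0],
    [0, 0, 0.14]
  ],
  "grip": [1, 1, 1, 1, 1]
}}

```text
time: 2.0
ee_pos: [0.4619, 0.2197, 0.2528]
tcp_rot: [-180.0, 0.0, 155.5]
wrist_force: [-0.6, 0.9, 0.4]
opening: 0.0854
grasp_force: 0.0
```

{"op": "move_arm", "data": {
  "offset": [
    [0, 0, 0],
    [0, 0, 0],
    [0, 0, 0],
    [0, 0, 0],
    [0, 0, 0]
  ],
  "twist": [
    [0, 0, 0.143],
    [0, 0, 0.143],
    [0, 0, 0.143],
    [0, 0, 0.143],
    [0, 0, 0.143]
  ],
  "grip": [1, 1, 1, 1, 1]
}}

```text
time: 2.5
ee_pos: [0.4589, 0.2234, 0.2533]
tcp_rot: [180.0, 0.0, 114.4]
wrist_force: [-0.3, 0.6, 0.5]
opening: 0.0854
grasp_force: 0.0
```

{"op": "move_arm", "data": {
  "offset": [
    [0, 0, 0],
    [0, 0, 0],
    [0, 0, 0],
    [0, 0, 0],
    [0, 0, 0]
  ],
  "twist": [
    [0, 0, 0.143],
    [0, 0, 0.143],
    [0, 0, 0.143],
    [0, 0, 0],
    [0, 0, 0]
  ],
  "grip": [1, 1, 0.5, 0.45, 0.45]
}}

```text
time: 3.0
ee_pos: [0.4589, 0.2234, 0.2533]
tcp_rot: [180.0, -0.0, 90.4]
wrist_force: [-0.3, -0.6, -0.2]
opening: 0.0439
grasp_force: 0.0
```

```bash
cat >> h.py <<'E'
def wrist():
    o=bot.get_obs(); p=viewer.camera("wrist"); T=np.array(p["tool_from_camera"])
    M=R.from_euler('xyz',o["tcp_rot"],degrees=True).as_matrix()
    p["position"]=np.array(o["ee_pos"])+M@T[:3,3]; p["attitude"]=M@T[:3,:3]; return p,o
E
python3 - <<'E'
from h import *
p,o=wrist(); print(o["ee_pos"],o["tcp_rot"],p["vfov"],p["position"],np.round(p["attitude"],2).tolist(),np.round(p["tool_from_camera"],3).tolist())
for t,z in (("dish",.04),("well",.031),("small_well",.031),("lip",.035),("scan_top",None)):
    for r in finder.pinpoint(p,t)[:2]:
        print(t,round(r["p"],2),np.round(r["position"],1),np.round(atd(p,r["position"]),4), None if z is None else np.round(atz(p,r["position"],z),4))
cv2.imwrite("pics/w1.png",p["color"][:,:,::-1])
E
```

```text
[0.45890414 0.22343601 0.25329627] [ 1.79999104e+02 -2.13549440e-04  9.04154623e+01] 61.089682301264055 [0.45842768 0.29054918 0.37453899] [[1.0, 0.01, 0.0], [0.01, -0.97, -0.26], [-0.0, 0.26, -0.97]] [[0.0, -0.965, -0.262, 0.067], [1.0, 0.0, -0.0, 0.0], [0.0, -0.262, 0.965, -0.121], [0.0, 0.0, 0.0, 1.0]]
dish 0.96 [374.1 156.4] [0.5114 0.2468 0.0561] [0.5141 0.2446 0.04  ]
dish 0.82 [286.8 335.1] [0.422  0.0205 0.0159] [0.4244 0.0387 0.04  ]
well 0.92 [358.6 254.2] [0.5039 0.1362 0.0319] [0.504  0.1358 0.031 ]
lip 0.64 [292.5 209.6] [0.4327 0.1888 0.0392] [0.4324 0.1876 0.035 ]
scan_top 0.45 [467.6  41.2] [0.5913 0.3489 0.0456] None
```

View pics/w1.png

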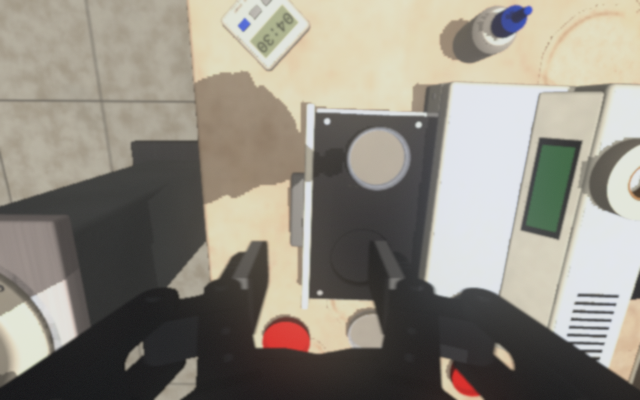

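The wrist view shows the dish at px (378,159) on the small-well end. The large well is at about (359,254), and the flange runs from (308,103) to (306,307). The lip is at (297,210). Next I measure the tray direction and the dish circle precisely.

```bash
python3 - <<'E'
from h import *
p,o=wrist(); g=cv2.cvtColor(p["color"],cv2.COLOR_RGB2GRAY)
hsv=cv2.cvtColor(p["color"],cv2.COLOR_RGB2HSV)
# dish blob
m=(g>85).astype(np.uint8); m[:, :325]=0; m[:,425:]=0; m[:118]=0; m[215:]=0
n,l,s,c=cv2.connectedComponentsWithStats(m); i=1+np.argmax(s[1:,4])
cs=max(cv2.findContours((l==i).astype(np.uint8),0,1)[0],key=cv2.contourArea)[:,0,:].astype(float)
# project contour at lid height .055 and fit circle
W=np.array([atz(p,q,.055)[:2] for q in cs]); (x,y),r=cv2.minEnclosingCircle(W.astype(np.float32)); print("dish",s[i],x,y,r)
A=np.c_[2*W,np.ones(len(W))]; k=np.linalg.lstsq(A,(W**2).sum(1),rcond=None)[0]; print("lsq",k[:2],np.sqrt(k[2]+k[0]**2+k[1]**2))
# flange inner edge (bright->dark) per row, housing edge
f=[];h=[]
for row in range(125,235,5):
    a=g[row].astype(int); d=np.diff(a)
    j=300+np.argmin(d[300:330]); f.append(atz(p,[j+.5,row],.05)[:2])
    j=415+np.argmax(d[415:450]); h.append(atz(p,[j+.5,row],.05)[:2])
for q,nm in((f,"flange"),(h,"house")):
    q=np.array(q); k=np.polyfit(q[:,1],q[:,0],1); print(nm,np.degrees(k[0]),np.polyval(k,.19),np.std(q[:,0]-np.polyval(k,q[:,1])))
# ends of plate (rows) along col 340: screws
for nm,px in (("sL",(326,121)),("sLr",(418,125)),("sR",(319,293))): print(nm,atz(p,px,.04))
for _ in range(3):
  p,o=wrist()
  print([(np.round(atz(p,r["position"],.031),4)) for r in finder.pinpoint(p,"well")[:1]])
E
```

```text
dish [ 325  118  100   73 4179] 0.5104089379310608 0.2622634172439575 0.04949710890650749
lsq [0.51216205 0.25406354] 0.03605620961842644
flange 1.60394347076298 0.4522158879008187 0.0002797395274641573
house -2.0385407563972304 0.5752266130852624 0.005221567875427494
sL [0.46622594 0.27834369 0.04      ]
sLr [0.55503326 0.27499085 0.04      ]
sR [0.46047897 0.093034   0.04      ]
[array([0.5044, 0.133 , 0.031 ])]
[array([0.5034, 0.131 , 0.031 ])]
[array([0.5052, 0.1361, 0.031 ])]
```

```bash
cat >> h.py <<'E'
def cloud(p):
    f,cx,cy=K(p); v,u=np.mgrid[:p["depth"].shape[0],:p["depth"].shape[1]]; d=p["depth"]
    A=np.array(p["attitude"]); M=A if A.shape==(3,3) else R.from_euler('xyz',A,degrees=True).as_matrix()
    return np.stack([(u-cx)/f*d,(v-cy)/f*d,d],-1)@M.T+np.array(p["position"])
def dish(p,lo=.05,hi=.062,xr=(.465,.555),yr=(.08,.3)):
    P=cloud(p); m=(p["depth"]>0)&(P[...,2]>lo)&(P[...,2]<hi)&(P[...,0]>xr[0])&(P[...,0]<xr[1])&(P[...,1]>yr[0])&(P[...,1]<yr[1])
    m=cv2.morphologyEx(m.astype(np.uint8),cv2.MORPH_OPEN,np.ones((3,3)))
    n,l,s,c=cv2.connectedComponentsWithStats(m)
    if n<2: return None
    Q=P[l==1+np.argmax(s[1:,4])]; (x,y),r=cv2.minEnclosingCircle(Q[:,:2].astype(np.float32))
    return len(Q),np.round([x,y,r],4),np.round(Q.mean(0),4)
E
python3 - <<'E'
from h import *
p,o=wrist(); print(dish(p)); P=cloud(p)
for px in ((340,200),(390,190),(358,254),(378,159),(470,200)): print(px,np.round(P[px[1],px[0]],4))
# deck relief below .036 in well
m=(P[...,2]<.0355)&(P[...,2]>.02)&(P[...,0]>.465)&(P[...,0]<.545)&(P[...,1]>.1)&(P[...,1]<.18); Q=P[m]; print(len(Q),Q.mean(0),Q.min(0),Q.max(0))
p=viewer.camera("top"); print(dish(p)); P=cloud(p)
m=(P[...,2]<.0355)&(P[...,2]>.02)&(P[...,0]>.465)&(P[...,0]<.545)&(P[...,1]>.1)&(P[...,1]<.18); Q=P[m]; print(len(Q),Q.mean(0) if len(Q) else 0)
E
```

```text
(3166, array([0.5161, 0.2446, 0.0302]), array([0.5157, 0.2454, 0.0554]))
(340, 200) [0.4813 0.2001 0.0416]
(390, 190) [0.5318 0.2105 0.0406]
(358, 254) [0.5029 0.1362 0.0318]
(378, 159) [0.5153 0.2441 0.0558]
(470, 200) [0.5976 0.2099 0.076 ]
1494 [0.49784417 0.13707299 0.03172307] [0.47442687 0.10225264 0.02942717] [0.53765252 0.16542952 0.03544947]
(379, array([0.515 , 0.2415, 0.0302]), array([0.5158, 0.2402, 0.056 ]))
425 [0.50467742 0.13325715 0.03216304]
```

{"op": "move_arm", "data": {
  "offset": [
    [0, 0, 0],
    [2.7, 1.8, 2],
    [2.7, 1.8, 2],
    [2.7, 1.8, 2],
    [0, 0, 0]
  ],
  "twist": [
    [0, 0, 0.107],
    [0, 0, 0],
    [0, 0, 0],
    [0, 0, 0],
    [0, 0, 0]
  ],
  "grip": [0.4, 0.4, 0.4, 0.4, 0.4]
}}

```text
time: 4.25
ee_pos: [0.5215, 0.3, 0.1885]
tcp_rot: [-179.7, 0.2, 84.1]
wrist_force: [-1.3, -1.0, -0.3]
opening: 0.034
grasp_force: 0.0
```

{"op": "move_arm", "data": {
  "offset": [
    [0, 0, 3],
    [0, 0, 2],
    [0, 0, 2],
    [0, 0, 0],
    [0, 0, 0]
  ],
  "twist": [
    [0, 0, 0],
    [0, 0, 0],
    [0, 0, 0],
    [0, 0, 0],
    [0, 0, 0]
  ],
  "grip": [0.4, 0.4, 0.4, 0.4, 0.4]
}}

```text
time: 4.75
ee_pos: [0.5209, 0.2982, 0.1241]
tcp_rot: [180.0, -0.0, 84.0]
wrist_force: [-0.6, 0.3, -0.7]
opening: 0.0343
grasp_force: 0.0
```

```bash
python3 - <<'E'
from h import *
p,o=wrist(); print(o["ee_pos"],o["tcp_rot"],o["opening"],dish(p))
P=cloud(p); M=R.from_euler('xyz',o["tcp_rot"],degrees=True).as_matrix()
t=(P-o["ee_pos"])@M; m=(p["depth"]>0)&(abs(t[...,0])<.02)&(abs(t[...,1])<.05)&(t[...,2]>-.03)&(t[...,2]<.035)
Q=t[m]
for s in(-1,1):
    q=Q[Q[:,1]*s>0]; print(len(q),np.percentile(q,[1,50,99],axis=0).round(4).tolist(), q[:,2].max())
p=viewer.camera("scene"); print(dish(p)); cv2.imwrite("pics/s2.png",cv2.resize(p["color"][100:270,170:400,::-1],None,fx=3,fy=3))
E
```

```text
[0.52094716 0.29819032 0.12411486] [ 1.79991879e+02 -2.38082277e-03  8.40381599e+01] 0.03429955807916946 (6066, array([0.5162, 0.2447, 0.0304]), array([0.5159, 0.2463, 0.0553]))
3240 [[-0.0091, -0.0469, -0.0298], [0.0097, -0.0209, -0.0162], [0.0149, -0.0169, 0.0178]] 0.020781539552552044
3261 [[-0.009, 0.017, -0.0298], [0.0096, 0.0212, -0.0163], [0.0148, 0.0469, 0.0175]] 0.020906125401679073
(259, array([0.5166, 0.2388, 0.032 ]), array([0.5145, 0.2385, 0.0539]))
```

View pics/s2.png

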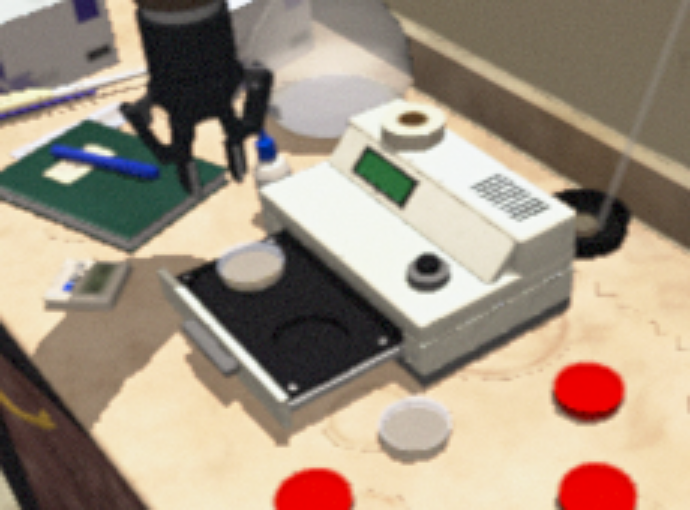

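The tips stand about 19 mm ahead of the TCP, and the tool is lined up behind the dish. I lower the tips to about 7 mm above the deck.

{"op": "move_arm", "data": {
  "offset": [
    [0, 0, 2.5],
    [0, 0, 2],
    [0, 0, 1.3],
    [0, 0, 0],
    [-1, 0, 0]
  ],
  "twist": [
    [0, 0, 0],
    [0, 0, 0],
    [0, 0, 0],
    [0, 0, 0],
    [0, 0, 0]
  ],
  "grip": [0.4, 0.4, 0.4, 0.4, 0.4]
}}

```text
time: 5.35
ee_pos: [0.5203, 0.289, 0.0663]
tcp_rot: [179.9, -0.0, 84.1]
wrist_force: [-0.7, -1.0, -0.1]
opening: 0.0339
grasp_force: 0.0
```

{"op": "move_arm", "data": {
  "offset": [
    [-0.5, 0, 0],
    [-0.5, 0, 0],
    [-0.6, 0, 0],
    [-0.7, 0, 0],
    [-0.7, 0, 0]
  ],
  "twist": [
    [0, 0, 0],
    [0, 0, 0],
    [0, 0, 0],
    [0, 0, 0],
    [0, 0, 0]
  ],
  "grip": [0.4, 0.4, 0.4, 0.4, 0.4]
}}

```text
time: 5.85
ee_pos: [0.5169, 0.258, 0.0655]
tcp_rot: [180.0, -0.0, 84.0]
wrist_force: [-0.3, 0.6, 0.3]
opening: 0.0344
grasp_force: 0.1
```

```bash
python3 - <<'E'
from h import *
p,o=wrist(); print(o["ee_pos"],o["tcp_rot"],o["wrist_force"],dish(p,lo=.05,hi=.058))
cv2.imwrite("pics/w2.png",p["color"][:,:,::-1])
E
```

```text
[0.51688171 0.25799997 0.0655137 ] [ 1.79985285e+02 -8.81498401e-03  8.40368480e+01] [-0.34315591  0.57287214  0.31508615] (6445, array([0.5141, 0.2314, 0.0267]), array([0.5147, 0.2362, 0.0553]))
```

View pics/w2.png

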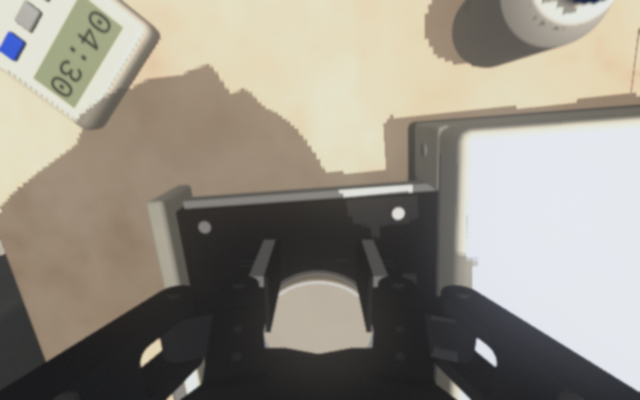

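The wrist view shows the dish cradled between the two fingertips: its rear edge is at px (318,275), and the fingers are at columns 265 and 372. I continue pushing.

{"op": "move_arm", "data": {
  "offset": [
    [-0.7, 0, 0],
    [-0.7, 0, 0],
    [-0.7, 0, 0],
    [-0.7, 0, 0],
    [-0.7, 0, 0]
  ],
  "twist": [
    [0, 0, 0],
    [0, 0, 0],
    [0, 0, 0],
    [0, 0, 0],
    [0, 0, 0]
  ],
  "grip": [0.4, 0.4, 0.4, 0.4, 0.4]
}}

```text
time: 6.4
ee_pos: [0.5132, 0.2232, 0.0653]
tcp_rot: [180.0, 0.0, 84.0]
wrist_force: [0.4, -0.6, 0.6]
opening: 0.034
grasp_force: 0.1
```

{"op": "move_arm", "data": {
  "offset": [
    [-0.7, 0, 0],
    [-0.7, 0, 0],
    [-0.6, 0, 0],
    [-0.6, 0, 0],
    [-0.5, 0, 0]
  ],
  "twist": [
    [0, 0, 0],
    [0, 0, 0],
    [0, 0, 0],
    [0, 0, 0],
    [0, 0, 0]
  ],
  "grip": [0.4, 0.4, 0.4, 0.4, 0.4]
}}

```text
time: 6.9
ee_pos: [0.51, 0.1924, 0.0653]
tcp_rot: [180.0, -0.0, 84.0]
wrist_force: [0.2, -0.5, 0.3]
opening: 0.0341
grasp_force: 0.1
```

```bash
python3 - <<'E'
from h import *
p,o=wrist(); print(o["ee_pos"],o["tcp_rot"],o["wrist_force"],dish(p,lo=.043,hi=.059))
p=viewer.camera("scene"); print(dish(p,lo=.043,hi=.059)); 
cv2.imwrite("pics/s3.png",cv2.resize(p["color"][130:250,210:340,::-1],None,fx=5,fy=5))
E
```

```text
[0.50998872 0.19244945 0.06530175] [ 1.79999259e+02 -9.74869793e-04  8.40357314e+01] [ 0.20221884 -0.50664713  0.32732348] (7099, array([0.5085, 0.1796, 0.0348]), array([0.5087, 0.1727, 0.0549]))
(361, array([0.5077, 0.1581, 0.0365]), array([0.5039, 0.1519, 0.0532]))
```

View pics/s3.png

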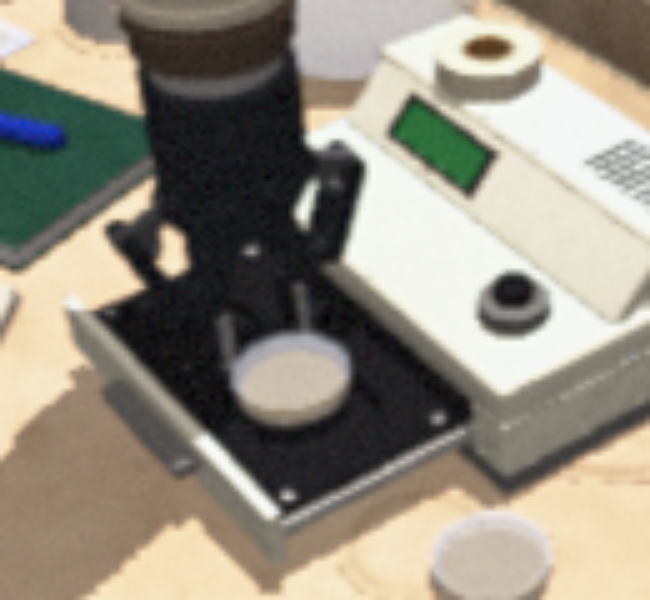

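The scene view shows the dish cradled at px (290,380) of the crop, about 2 cm short of the well. I push the rest slowly.

{"op": "move_arm", "data": {
  "offset": [
    [-0.5, 0, 0],
    [-0.4, 0, 0],
    [-0.3, 0, 0],
    [-0.3, 0, 0],
    [-0.3, 0, 0]
  ],
  "twist": [
    [0, 0, 0],
    [0, 0, 0],
    [0, 0, 0],
    [0, 0, 0],
    [0, 0, 0]
  ],
  "grip": [0.4, 0.4, 0.4, 0.4, 0.4]
}}

```text
time: 7.5
ee_pos: [0.5081, 0.1748, 0.0653]
tcp_rot: [180.0, -0.0, 84.0]
wrist_force: [-0.3, 0.1, -0.1]
opening: 0.0342
grasp_force: 0.0
```

```bash
cat > chk.py <<'E'
from h import *
o=bot.get_obs(); p=viewer.camera("scene"); P=cloud(p)
print(o["time"],np.round(o["ee_pos"],4),np.round(o["wrist_force"],1),o["grasp_force"])
for r in finder.pinpoint(p,"dish")[:3]: print(round(r["p"],2),np.round(r["position"],1),np.round(atd(p,r["position"]),4))
u=dish(p,lo=.0435,hi=.0605,yr=(.09,.2)); print(u)
E
python3 chk.py
```

```text
7.5 [0.5081 0.1748 0.0653] [-0.3  0.1 -0.1] 0.03384785279195057
0.9 [365.9 234.6] [ 0.6452 -0.0594  0.0147]
0.85 [275.3 270.1] [ 0.4145 -0.006   0.014 ]
0.73 [268.6 212. ] [0.4919 0.1316 0.0495]
(380, array([0.5045, 0.1432, 0.0362]), array([0.503 , 0.1384, 0.0501]))
```

{"op": "move_arm", "data": {
  "offset": [
    [-0.2, 0, 0],
    [-0.2, 0, 0],
    [0, 0, 0]
  ],
  "twist": [
    [0, 0, 0],
    [0, 0, 0],
    [0, 0, 0]
  ],
  "grip": [0.4, 0.4, 0.4]
}}

```text
time: 7.9
ee_pos: [0.5077, 0.1709, 0.0653]
tcp_rot: [180.0, 0.0, 84.0]
wrist_force: [0.1, -0.2, 0.9]
opening: 0.0341
grasp_force: 0.0
```

```bash
python3 chk.py; python3 - <<'E'
from h import *
p=viewer.camera("scene"); P=cloud(p)
for r in range(198,226,4): print(r,[tuple(np.round(P[r,c]*1000).astype(int)) for c in range(256,288,5)])
E
```

```text
7.9 [0.5077 0.1709 0.0653] [ 0.1 -0.2  0.9] 0.0
0.82 [272.7 268.4] [0.4126 0.0015 0.0144]
0.82 [368.7 268. ] [ 0.5757 -0.1374  0.015 ]
0.79 [271.2 214.5] [0.4943 0.1245 0.0445]
(204, array([0.5032, 0.1334, 0.0302]), array([0.5027, 0.1287, 0.0453]))
198 [(np.int64(478), np.int64(160), np.int64(85)), (np.int64(513), np.int64(203), np.int64(39)), (np.int64(523), np.int64(193), np.int64(40)), (np.int64(524), np.int64(169), np.int64(54)), (np.int64(534), np.int64(159), np.int64(55)), (np.int64(554), np.int64(168), np.int64(39)), (np.int64(563), np.int64(158), np.int64(40))]
202 [(np.int64(480), np.int64(168), np.int64(66)), (np.int64(504), np.int64(189), np.int64(39)), (np.int64(515), np.int64(181), np.int64(38)), (np.int64(523), np.int64(170), np.int64(40)), (np.int64(533), np.int64(161), np.int64(41)), (np.int64(544), np.int64(154), np.int64(39)), (np.int64(554), np.int64(145), np.int64(39))]
206 [(np.int64(478), np.int64(166), np.int64(55)), (np.int64(488), np.int64(161), np.int64(52)), (np.int64(502), np.int64(160), np.int64(45)), (np.int64(511), np.int64(150), np.int64(46)), (np.int6
[... 734 characters left out ...]
)), (np.int64(532), np.int64(115), np.int64(30))]
218 [(np.int64(461), np.int64(144), np.int64(39)), (np.int64(471), np.int64(136), np.int64(39)), (np.int64(477), np.int64(122), np.int64(44)), (np.int64(487), np.int64(114), np.int64(45)), (np.int64(497), np.int64(107), np.int64(43)), (np.int64(510), np.int64(106), np.int64(36)), (np.int64(518), np.int64(95), np.int64(39))]
222 [(np.int64(448), np.int64(121), np.int64(50)), (np.int64(463), np.int64(123), np.int64(40)), (np.int64(472), np.int64(114), np.int64(40)), (np.int64(481), np.int64(107), np.int64(39)), (np.int64(491), np.int64(100), np.int64(38)), (np.int64(500), np.int64(90), np.int64(40)), (np.int64(510), np.int64(84), np.int64(38))]
```

The dish is seated: its top is level at z ≈ 0.045 and its centre is at (0.503, 0.133). Next I raise the arm, move in front of the lip, turn and shut the fingers.

{"op": "move_arm", "data": {
  "offset": [
    [1, 0, -1],
    [0, 0, -4],
    [0, 0, -4],
    [0, -4, -1],
    [0, -4, 0]
  ],
  "twist": [
    [0, 0, 0],
    [0, 0, 0],
    [0, 0, 0],
    [0, 0, 0],
    [0, 0, 0]
  ],
  "grip": [0.4, 0.4, 0.4, 0.4, 0.2]
}}

```text
time: 8.55
ee_pos: [0.4297, 0.1903, 0.1682]
tcp_rot: [179.8, -0.1, 84.0]
wrist_force: [-0.1, -0.4, 0.2]
opening: 0.0212
grasp_force: 0.0
```

{"op": "move_arm", "data": {
  "offset": [
    [0, -3.4, 0],
    [0, 0, 0],
    [0, 0, 0],
    [0, 0, 0],
    [0, 0, 0]
  ],
  "twist": [
    [0, 0, 0],
    [0, 0, -0.144],
    [0, 0, -0.144],
    [0, 0, -0.144],
    [0, 0, -0.144]
  ],
  "grip": [0, 0, 0, 0, 0]
}}

```text
time: 9.05
ee_pos: [0.3954, 0.1936, 0.1664]
tcp_rot: [179.9, -0.0, 117.4]
wrist_force: [0.0, 0.3, -0.2]
opening: 0.0002
grasp_force: 0.0
```

{"op": "move_arm", "data": {
  "offset": [
    [0, 0, 0],
    [0, 0, 0],
    [0, 0, 0],
    [0, 0, 0],
    [0, 0, 0]
  ],
  "twist": [
    [0, 0, -0.144],
    [0, 0, -0.144],
    [0, 0, -0.144],
    [0, 0, -0.144],
    [0, 0, -0.144]
  ],
  "grip": [0, 0, 0, 0, 0]
}}

```text
time: 9.55
ee_pos: [0.3955, 0.1935, 0.1662]
tcp_rot: [180.0, 0.0, 158.7]
wrist_force: [0.5, 0.7, -0.3]
opening: 0.0003
grasp_force: 0.0
```

{"op": "move_arm", "data": {
  "offset": [
    [0, 0, 0],
    [0, 0, 0],
    [0, 0, 0]
  ],
  "twist": [
    [0, 0, -0.144],
    [0, 0, -0.144],
    [0, 0, 0]
  ],
  "grip": [0, 0, 0]
}}

```text
time: 9.85
ee_pos: [0.3955, 0.1935, 0.1661]
tcp_rot: [180.0, 0.0, 174.9]
wrist_force: [-0.1, 0.0, 1.0]
opening: 0.0002
grasp_force: 0.0
```

```bash
python3 - <<'E'
from h import *
o=bot.get_obs(); print(o["q"])
for n in ("top","scene"):
    p=viewer.camera(n); print(n,dish(p,lo=.0435,hi=.0605,yr=(.09,.2)))
    for r in finder.pinpoint(p,"lip")[:2]: print(round(r["p"],2),np.round(atd(p,r["position"]),4),np.round(atz(p,r["position"],.035),4))
    for r in finder.pinpoint(p,"scan_top")[:2]: print("scan",round(r["p"],2),np.round(r["position"],1),np.round(atd(p,r["position"]),4),np.round(atz(p,r["position"],.09),4))
    x0,y0=(255,165) if n=="top" else (230,120)
    cv2.imwrite(f"pics/c_{n}.png",cv2.resize(p["color"][y0:y0+130,x0:x0+130,::-1],None,fx=4,fy=4))
a=np.hstack([cv2.imread("pics/c_top.png")[:,:390],cv2.imread("pics/c_scene.png")[:,:400]]); cv2.imwrite("pics/c4.png",a)
E
```

```text
[ 2.60630823e+01 -1.09978252e+01 -1.48636802e+01  8.60810443e+01
  5.15837122e-03  3.11169989e+01]
top (376, array([0.5032, 0.1349, 0.03  ]), array([0.5022, 0.1344, 0.0473]))
0.83 [0.4195 0.1923 0.0009] [0.4236 0.1877 0.035 ]
scan 0.48 [305.6 204.6] [0.609  0.0899 0.0962] [0.6093 0.0902 0.09  ]
scene (247, array([0.5037, 0.1333, 0.0311]), array([0.5031, 0.1302, 0.0453]))
0.91 [0.4316 0.1833 0.0363] [0.4322 0.1847 0.035 ]
scan 0.6 [313.4 186.5] [0.606  0.0928 0.0946] [0.6096 0.0975 0.09  ]
```

View pics/c4.png

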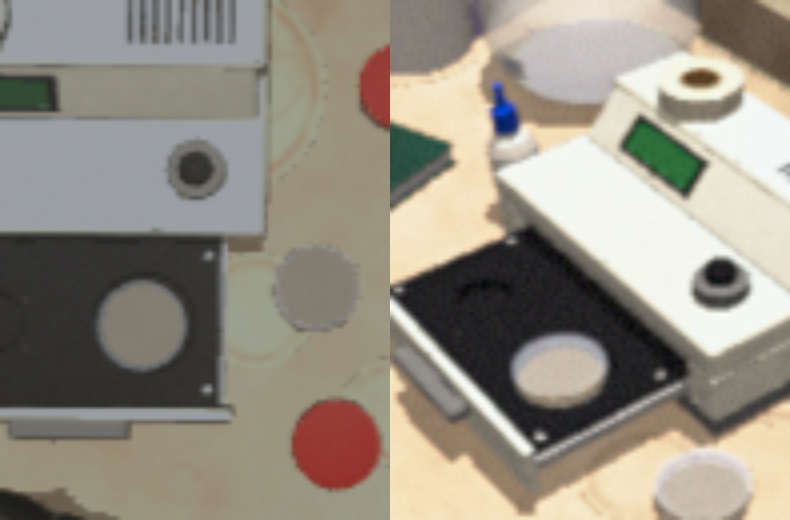

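The dish sits in the large well (left panel px (142,325), right panel px (560,370)) and the small well is empty. Next I lower the closed fingers in front of the lip and push the tray shut.

{"op": "move_arm", "data": {
  "offset": [
    [0, -0.6, 4],
    [0, 0, 4],
    [0, 0, 3],
    [0, 0, 1.2],
    [0, 0, 0]
  ],
  "twist": [
    [0, 0, 0],
    [0, 0, 0],
    [0, 0, 0],
    [0, 0, 0],
    [0, 0, 0]
  ],
  "grip": [0, 0, 0, 0, 0]
}}

```text
time: 10.65
ee_pos: [0.3941, 0.1865, 0.0422]
tcp_rot: [-179.9, -0.1, 174.8]
wrist_force: [-0.5, 1.2, 0.1]
opening: 0.0002
grasp_force: 0.0
```

{"op": "move_arm", "data": {
  "offset": [
    [-1, 0, 0],
    [-0.8, 0, 0],
    [-0.6, 0, 0],
    [-0.8, 0, 0],
    [-1, 0, 0]
  ],
  "twist": [
    [0, 0, 0],
    [0, 0, 0],
    [0, 0, 0],
    [0, 0, 0],
    [0, 0, 0]
  ],
  "grip": [0, 0, 0, 0, 0]
}}

```text
time: 11.15
ee_pos: [0.4374, 0.1832, 0.0437]
tcp_rot: [180.0, -0.0, 174.8]
wrist_force: [-2.1, 1.7, 1.7]
opening: -0.0002
grasp_force: 1.4
```

{"op": "move_arm", "data": {
  "offset": [
    [-1, 0, 0],
    [-1, 0, 0],
    [-1, 0, 0],
    [-1, 0, 0],
    [-0.8, 0, 0]
  ],
  "twist": [
    [0, 0, 0],
    [0, 0, 0],
    [0, 0, 0],
    [0, 0, 0],
    [0, 0, 0]
  ],
  "grip": [0, 0, 0, 0, 0]
}}

```text
time: 11.65
ee_pos: [0.4853, 0.1786, 0.0431]
tcp_rot: [-180.0, -0.0, 174.8]
wrist_force: [-3.0, 2.4, 0.4]
opening: -0.0001
grasp_force: 1.3
```

{"op": "move_arm", "data": {
  "offset": [
    [-0.8, 0, 0],
    [-0.7, 0, 0],
    [-0.5, 0, 0],
    [-0.5, 0, 0],
    [-0.3, 0, 0]
  ],
  "twist": [
    [0, 0, 0],
    [0, 0, 0],
    [0, 0, 0],
    [0, 0, 0],
    [0, 0, 0]
  ],
  "grip": [0, 0, 0, 0, 0]
}}

```text
time: 12.15
ee_pos: [0.5128, 0.1762, 0.0433]
tcp_rot: [-180.0, 0.0, 174.8]
wrist_force: [-2.5, 1.7, 1.2]
opening: 0.0002
grasp_force: 1.1
```

{"op": "move_arm", "data": {
  "offset": [
    [-0.4, 0, 0],
    [-0.4, 0, 0],
    [-0.3, 0, 0],
    [-0.2, 0, 0]
  ],
  "twist": [
    [0, 0, 0],
    [0, 0, 0],
    [0, 0, 0],
    [0, 0, 0]
  ],
  "grip": [0, 0, 0, 0]
}}

```text
time: 12.55
ee_pos: [0.5256, 0.175, 0.0433]
tcp_rot: [180.0, 0.0, 174.8]
wrist_force: [-1.7, 1.9, -0.0]
opening: 0.0003
grasp_force: 1.1
```

{"op": "move_arm", "data": {
  "offset": [
    [-0.2, 0, 0],
    [-0.2, 0, 0]
  ],
  "twist": [
    [0, 0, 0],
    [0, 0, 0]
  ],
  "grip": [0, 0]
}}

```text
time: 12.75
ee_pos: [0.5294, 0.1746, 0.0433]
tcp_rot: [-180.0, 0.0, 174.8]
wrist_force: [-1.5, 2.2, 0.1]
opening: 0.0001
grasp_force: 1.1
```

{"op": "move_arm", "data": {
  "offset": [
    [-0.2, 0, 0],
    [-0.1, 0, 0]
  ],
  "twist": [
    [0, 0, 0],
    [0, 0, 0]
  ],
  "grip": [0, 0]
}}

```text
time: 12.95
ee_pos: [0.5318, 0.1745, 0.0432]
tcp_rot: [180.0, -0.1, 174.8]
wrist_force: [-8.3, 3.0, 5.0]
opening: 0.0
grasp_force: 4.4
```

{"op": "move_arm", "data": {
  "offset": [
    [-0.1, 0, 0],
    [-0.1, 0, 0]
  ],
  "twist": [
    [0, 0, 0],
    [0, 0, 0]
  ],
  "grip": [0, 0]
}}

```text
time: 13.15
ee_pos: [0.532, 0.1745, 0.0432]
tcp_rot: [180.0, -0.3, 174.8]
wrist_force: [-18.5, 3.5, 10.5]
opening: -0.0001
grasp_force: 9.6
```

The force rose at TCP x = 0.532, after about 112 mm of travel, so the tray is against its stop. I back off, raise the arm and look.

{"op": "move_arm", "data": {
  "offset": [
    [0, 0, 0],
    [1.5, 0, 0],
    [3, 0, 0],
    [0, 0, -4],
    [0, 0, -4]
  ],
  "twist": [
    [0, 0, 0],
    [0, 0, 0],
    [0, 0, 0],
    [0, 0, 0],
    [0, 0, 0]
  ],
  "grip": [0, 0, 0, 0, 0]
}}

```text
time: 13.65
ee_pos: [0.4878, 0.1776, 0.1228]
tcp_rot: [-179.9, -0.1, 174.8]
wrist_force: [1.4, 1.5, 0.6]
opening: -0.0001
grasp_force: 0.0
```

{"op": "move_arm", "data": {
  "offset": [
    [0, 0, -4],
    [0, 0, -1],
    [0, 0, 0]
  ],
  "twist": [
    [0, 0, 0],
    [0, 0, 0],
    [0, 0, 0]
  ],
  "grip": [0, 0, 0]
}}

```text
time: 13.95
ee_pos: [0.4907, 0.1784, 0.1753]
tcp_rot: [179.9, 0.2, 174.8]
wrist_force: [-0.2, 0.1, -0.7]
opening: -0.0001
grasp_force: 0.0
```

```bash
python3 - <<'E'
from h import *
print(bot.get_obs()["ee_pos"])
ims=[]
for n in ("top","scene"):
    p=viewer.camera(n); P=cloud(p); g=p["color"].max(2)
    # button: dark pixels near, z>.085
    m=((g<75)&(abs(P[...,0]-.605)<.03)&(abs(P[...,1]-.092)<.03)).astype(np.uint8)
    k,l,s,c=cv2.connectedComponentsWithStats(m); i=1+np.argmax(s[1:,4]); Q=P[l==i]
    print(n,"blob",s[i],c[i],atz(p,c[i],.095),np.median(Q,0),np.percentile(Q[:,2],[10,50,90]))
    for r in finder.pinpoint(p,"scan_top")[:2]: print("scan",round(r["p"],2),np.round(r["position"],1),np.round(atz(p,r["position"],.095),4))
    for r in finder.pinpoint(p,"lip")[:1]: print("lip",round(r["p"],2),np.round(atz(p,r["position"],.035),4))
    x0,y0=(255,165) if n=="top" else (230,120)
    ims.append(cv2.resize(p["color"][y0:y0+130,x0:x0+100,::-1],None,fx=4,fy=4))
cv2.imwrite("pics/c5.png",np.hstack(ims))
E
```

```text
[0.49065562 0.17840091 0.1752626 ]
top blob [300 203   8   9  57] [303.38596491 206.70175439] [0.60385498 0.09560439 0.095     ] [0.60320748 0.09627884 0.09659798] [0.09418641 0.09659798 0.09851837]
scan 0.37 [303.3 208.8] [0.5985 0.0959 0.095 ]
lip 0.63 [0.5324 0.1778 0.035 ]
scene blob [309 185   8   6  40] [312.225 187.625] [0.60053784 0.09070579 0.095     ] [0.6012051  0.09178315 0.09479263] [0.09113183 0.09479263 0.09659786]
scan 0.55 [310.4 187.3] [0.5979 0.0947 0.095 ]
lip 0.79 [0.5344 0.1908 0.035 ]
```

View pics/c5.png

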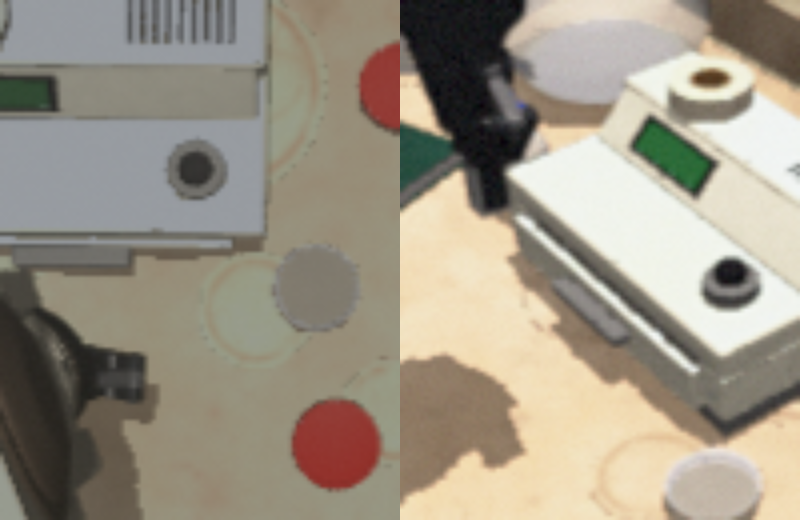

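The flange is flush with the housing (left panel row ~242), so the tray is shut. The button is at left-panel px (196,168), which gives about (0.602, 0.094) with its top at z ≈ 0.096. I move above it.

{"op": "move_arm", "data": {
  "offset": [
    [-4, -2.5, 0],
    [-4, -2.5, 0],
    [-3.9, -2.4, 0],
    [0, 0, 2.5],
    [0, 0, 1.5]
  ],
  "twist": [
    [0, 0, 0],
    [0, 0, 0],
    [0, 0, 0],
    [0, 0, 0],
    [0, 0, 0]
  ],
  "grip": [0, 0, 0, 0, 0]
}}

```text
time: 14.75
ee_pos: [0.6012, 0.0927, 0.1303]
tcp_rot: [-180.0, -0.2, 174.7]
wrist_force: [-0.1, 0.5, -0.4]
opening: 0.0001
grasp_force: 0.0
```

{"op": "move_arm", "data": {
  "offset": [
    [0, 0, 0],
    [0, 0, 0.5]
  ],
  "twist": [
    [0, 0, 0],
    [0, 0, 0]
  ],
  "grip": [0, 0]
}}

```text
time: 14.95
ee_pos: [0.6007, 0.0944, 0.1287]
tcp_rot: [180.0, 0.0, 174.8]
wrist_force: [0.1, -0.0, 1.1]
opening: 0.0001
grasp_force: 0.0
```

```bash
python3 - <<'E'
from h import *
p,o=wrist(); print(o["ee_pos"],o["tcp_rot"],o["wrist_force"]); a=p["color"][:,:,::-1]
q=viewer.camera("scene"); b=cv2.resize(q["color"][120:240,250:370,::-1],None,fx=3.3,fy=3.3)
cv2.imwrite("pics/w6.png",np.hstack([a[4:400,120:520],b[:396]]))
E
```

```text
[0.60074436 0.09437238 0.12873798] [1.79996412e+02 6.24757018e-03 1.74847884e+02] [ 0.1346189  -0.01682258  1.14218655]
```

View pics/w6.png

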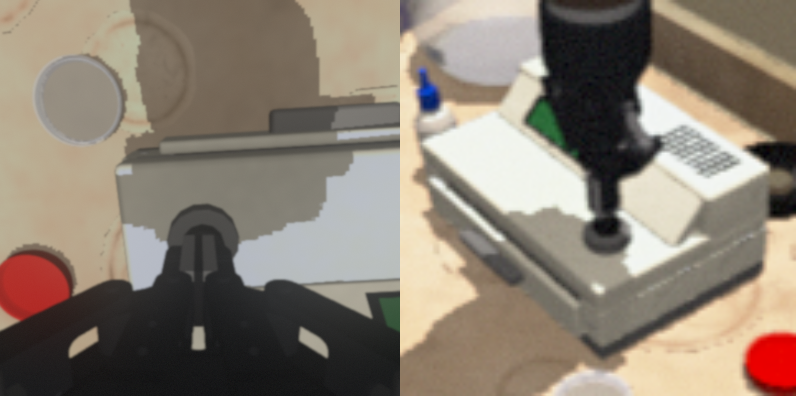

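The fingertips are centred over the collar (left panel column ~203), so I press down.

{"op": "move_arm", "data": {
  "offset": [
    [0, 0, 0.3],
    [0, 0, 0.2],
    [0, 0, 0.2],
    [0, 0, 0]
  ],
  "twist": [
    [0, 0, 0],
    [0, 0, 0],
    [0, 0, 0],
    [0, 0, 0]
  ],
  "grip": [0, 0, 0, 0]
}}

```text
time: 15.45
ee_pos: [0.6011, 0.0938, 0.1211]
tcp_rot: [-180.0, -0.0, 174.8]
wrist_force: [-0.3, -0.4, 0.4]
opening: 0.0
grasp_force: 0.0
```

{"op": "move_arm", "data": {
  "offset": [
    [0, 0, 0.2],
    [0, 0, 0.2],
    [0, 0, 0]
  ],
  "twist": [
    [0, 0, 0],
    [0, 0, 0],
    [0, 0, 0]
  ],
  "grip": [0, 0, 0]
}}

```text
time: 15.75
ee_pos: [0.6013, 0.0938, 0.1171]
tcp_rot: [180.0, 0.0, 174.8]
wrist_force: [0.4, 0.2, 1.5]
opening: 0.0
grasp_force: 0.8
```

{"op": "move_arm", "data": {
  "offset": [
    [0, 0, 0.2],
    [0, 0, 0.1],
    [0, 0, 0]
  ],
  "twist": [
    [0, 0, 0],
    [0, 0, 0],
    [0, 0, 0]
  ],
  "grip": [0, 0, 0]
}}

```text
time: 16.05
ee_pos: [0.6014, 0.0938, 0.1144]
tcp_rot: [180.0, 0.0, 174.8]
wrist_force: [-0.8, 0.1, 2.4]
opening: 0.0
grasp_force: 1.5
```

{"op": "move_arm", "data": {
  "offset": [
    [0, 0, 0.1],
    [0, 0, 0.1],
    [0, 0, 0]
  ],
  "twist": [
    [0, 0, 0],
    [0, 0, 0],
    [0, 0, 0]
  ],
  "grip": [0, 0, 0]
}}

```text
time: 16.35
ee_pos: [0.6014, 0.0938, 0.113]
tcp_rot: [180.0, 0.0, 174.8]
wrist_force: [-1.7, -0.3, 6.8]
opening: 0.0001
grasp_force: 3.7
```

{"op": "move_arm", "data": {
  "offset": [
    [0, 0, 0.1],
    [0, 0, 0.05],
    [0, 0, 0]
  ],
  "twist": [
    [0, 0, 0],
    [0, 0, 0],
    [0, 0, 0]
  ],
  "grip": [0, 0, 0]
}}

```text
time: 16.65
ee_pos: [0.6014, 0.0938, 0.1129]
tcp_rot: [180.0, 0.1, 174.8]
wrist_force: [-4.5, -1.1, 16.0]
opening: 0.0001
grasp_force: 7.9
```

{"op": "move_arm", "data": {
  "offset": [
    [0, 0, -1],
    [0, 0, -3],
    [0, 0, -4],
    [0, 0, -2],
    [0, 0, 0]
  ],
  "twist": [
    [0, 0, 0],
    [0, 0, 0],
    [0, 0, 0],
    [0, 0, 0],
    [0, 0, 0]
  ],
  "grip": [0, 0, 0, 0, 0]
}}

```text
time: 17.15
ee_pos: [0.6023, 0.0939, 0.2142]
tcp_rot: [179.9, 0.3, 174.8]
wrist_force: [0.2, -0.4, 0.1]
opening: -0.0001
grasp_force: 0.0
```

```bash
python3 - <<'E'
from h import *
p,o=wrist(); print(o["ee_pos"]); P=cloud(p)
for n in ("scene",):
    p=viewer.camera(n); P=cloud(p); g=p["color"].max(2)
    m=((g<75)&(abs(P[...,0]-.603)<.025)&(abs(P[...,1]-.092)<.025)&(P[...,2]<.11)).astype(np.uint8)
    k,l,s,c=cv2.connectedComponentsWithStats(m); i=1+np.argmax(s[1:,4]); Q=P[l==i]; print(s[i],np.percentile(Q[:,2],[10,50,90]))
    for r in finder.pinpoint(p,"lip")[:1]: print("lip",round(r["p"],2),np.round(atz(p,r["position"],.035),4))
    cv2.imwrite("pics/s7.png",cv2.resize(p["color"][100:300,170:400,::-1],None,fx=3,fy=3))
E
```

```text
[0.60226981 0.09394861 0.21422732]
[308 185   9   7  50] [0.08776654 0.09414366 0.09652809]
lip 0.87 [0.551  0.1944 0.035 ]
```

View pics/s7.png

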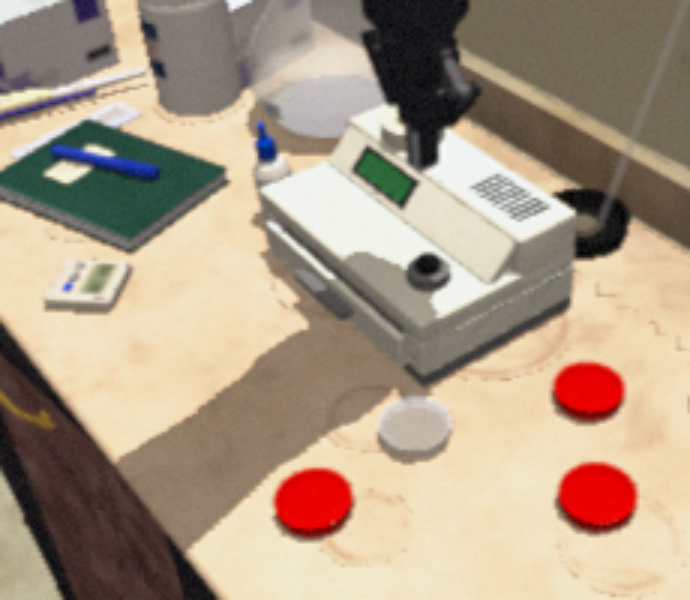

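The final view shows the tray shut, the button released (px (430,268)), the bystanders in place and the arm clear. The press bottomed out at a hard stop with 16 N, so I hand the job in.

```bash
python3 -c "
from workcell import bot
print(bot.job_done())"
```

```text
the job is handed in; nothing more can be done
None
```

I pushed the dish into the large well, shut the tray and pressed and released the scan button, then handed the job in at about 17 s; the hand-in gave no verdict, so I can't confirm a pass.

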